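# Demagnetise a steel dolly: drawer and dial

## Task

Demagnetise the steel dolly: set it down flat on its base in the open drawer of the green demagnetiser, next to the brass die that stands there (do not drop it, and leave the die standing), and let go. Then slide the drawer fully shut, and after that turn the dial on the sloping panel clockwise, three clicks from its end stop. Leave the red snips, the wooden slip and the zinc ornament where they are.

Things in the scene. Friction and masses are not known exactly. Their poses are not given: they have to be found in the camera images.
- dolly: Loaf-shaped solid steel sheet-metal dolly, 84 long (its x) x 32 wide (y) x 34 high, about 0.55 kg. Flat base, upright sides to 18 mm height, then a half-round top along its length. Origin: centre of the base; z up. It lies flat. The ornament stands beyond its +x end, the slip lies at +y and the snips at -y, 27 mm or more from its sides.
- demag: Green demagnetiser fixed to the bench. Origin: centre of its underside; front faces -x, y left seen from the front. 220 deep, 366 wide. Left part (y -63 to 183): drawer housing, flat top 90 mm high. Right part (y -183 to -63): console; its panel slopes up at 35 degrees from level, from 60 mm height at the front edge (x -110) to 165 mm at x 40, then flat to x 110.
- drawer (a joint): Opening of the drawer in m: 0 fully shut, 0.155 fully out; starts 0.125 to 0.15 open. It slides along the demagnetiser's x, opening to -x. Light friction, about 1.5 N, no spring, no catch; pushing its front or its handle shuts it.
- tray_floor (a point): Centre of the drawer tray's floor, on its top face, 13 mm above the bench; axes as the demagnetiser's; moves with the drawer. Inside 178 mm along x (-89 to 89) and 200 along y (-100 to 100); walls 6 thick, 40 high above the floor; front panel (x -110 to -95) 74 high above the floor. With the drawer open by q, what lies at x above q - 110 mm is under the housing.
- drawer_front (a point): On the outer face of the drawer's front panel, mid-width, 60 mm above the bench, at the handle's height; moves with the drawer; axes as the demagnetiser's. The handle is a level round bar, 10 mm thick, 80 long along y; its axis is 20 mm out from the face (to -x), its outermost side 25 mm out.
- die: Brass roller die, 36 mm diameter, 31 mm high, with a groove round its waist, 0.18 kg, standing loose on the drawer's floor. Origin: centre of its underside, z up.
- dial (a joint): Turn of the dial in rad: 0 at its anticlockwise end stop, where it starts; grows clockwise as seen looking at the panel. Spring clicks every 24 degrees (0.419 rad), 7 in all: three clicks from the stop is 1.257. Released between clicks it snaps to the nearer one. Peak click torque about 0.06 N m.
- dial_grip (a point): On the dial's axis at the height to grip, 35 mm out from the sloping panel. Black bar grip 46 long (this x) x 14 wide (y), top 44 mm out from the panel, on a 48 mm disc (top 12 mm out) over an 84 mm scale: red mark at the stop, black at the clicks. z: the axis, out of the panel, 35 degrees from vertical towards the demagnetiser's -x. x turns with the dial, to the end with the white mark.
- snips: Bystander: metal snips, red handles, lying flat, about 225 x 50 x 17 mm. Origin near the middle, on the bench; x along them towards the blades.
- slip: Bystander: pale wooden forming slip, 120 (x) x 30 (y) x 20 mm high. Origin: centre of its underside.
- ornament: Bystander: grey zinc shell ornament, 138 mm tall on a 60 (x) x 80 (y) x 18 mm foot, the shell a disc 100 mm in diameter and about 22 mm thick along x, 0.7 kg. Origin: centre of its underside, z up.
Mind the look-alikes: they are no part of the job. Of the things shaped like the dolly, the steel one is meant.

How it is judged:
On the way, in this order (a step that is already met when the one before it is completed fails the run):
1. the dolly lies flat on the floor of the open drawer, let go (x of dolly in the frame of tray_floor between -0.085 and 0.085 m and y of dolly in the frame of tray_floor between -0.096 and 0.096 m and z of dolly in the frame of tray_floor between -0.008 and 0.01 m and angle between dolly's own z axis and vertical below 0.15 rad and contact force between the fingers and dolly below 0.1 N and value of joint drawer above 0.08 m), for 0.2 s.
2. the drawer is shut (value of joint drawer below 0.005 m), for 0.2 s.
3. the dial stands at the third click from its stop (value of joint dial between 1.12664 and 1.38664 rad), for 0.3 s.
At the end, for the whole second after the job is handed in: The dolly lies flat on its base (within 0.15 rad) and the die stands upright (within 0.15 rad), both on the floor of the drawer's tray and at rest; the drawer is shut to within 5 mm; the dial stands at the third click from its end stop (1.257 rad, within 0.13) and at rest (all of step 3 and x of dolly in the frame of tray_floor between -0.085 and 0.085 m and y of dolly in the frame of tray_floor between -0.096 and 0.096 m and z of dolly in the frame of tray_floor between -0.008 and 0.01 m and angle between each of dolly, die's own z axis and vertical below 0.15 rad and x of die in the frame of tray_floor between -0.085 and 0.085 m and y of die in the frame of tray_floor between -0.096 and 0.096 m and z of die in the frame of tray_floor between -0.008 and 0.01 m and value of joint drawer below 0.005 m and linear speed of each of dolly, die below 0.02 m/s and velocity of joint dial between -0.05 and 0.05 rad/s); the robot touches nothing.
It fails at once if the dolly is dropped (falls free, faster than 0.7 m/s, about 25 mm of fall) (linear speed of dolly above 0.7 m/s and contact force between the fingers and dolly below 0.1 N).
It fails at once if the snips are moved by more than 20 mm (distance of snips from where it was at the start of the episode above 0.02 m).
It fails at once if the wooden slip is moved by more than 20 mm (distance of slip from where it was at the start of the episode above 0.02 m).
It fails at once if the ornament is moved by more than 20 mm or tipped by more than 0.3 rad (distance of ornament from where it was at the start of the episode above 0.02 m or angle between ornament's own z axis and vertical above 0.3 rad).
It also fails if it takes over 70 s, if anything falls off the work surface, if the arm or the gripper's body presses on something with over 40 N, if the wrist force passes 120 N, or if a joint passes its speed limit or range.

## Robot

A 7-joint arm with a two-finger parallel gripper is mounted at the origin on the work surface. World frame = base frame: x ahead of the robot, y to its left, z up, the work surface at z = 0. Lengths are in m, angles in rad, forces in N, time in s.
With the tool pointing down it reaches from about 0.4 to 0.85 m from the base axis. Payload 4.5 kg.
Tool frame: the origin (TCP) lies midway between the tips of the shut fingers; the grasp point (between the pads) lies r.grip_point_offset behind it (r.grip_point_offset is the distance from the TCP to the grasp point, in m); z points along the fingers, y is the line along which they close (so a half turn about z gives the same grasp; the last joint's range is limited). The gripper opens to 88 mm and grips with 3 to 60 N. Pads are 18 mm wide; open, the fingers measure 123 mm over their backs; the gripper's body (75 mm by 187 mm) begins 45 mm behind the grasp point.
Start: joints at [-1.095, 0.689, -0.195, 1.565, 0.157, 0.902, -0.215], TCP at [0.267, 0.565, 0.239] pointing down, gripper open.
Joint ranges: [-3.01, 3.01], [-0.46, 2.08], [-1.47, 1.51], [0.13, 2.56], [-1, 4.14], [0.04, 2.09], [-2.66, 2.66]. Speed limits (rad/s): [2.57, 2.57, 3.14, 3.14, 3.14, 3.14, 3.14].

## Interface

Orientations are given as a unit quaternion [x, y, z, w].
In Python, from plant import r gives the robot as it stands.
- The arm moves only by the shell command python3 -m jog 'ROWS' [FORCE]. ROWS is JSON, a list of rows, each an object of numbers: "wx", "wy", "wz": the turn, a rotation vector about the world's x, y, z as a fraction of full scale; "dx", "dy", "dz": the shift along the world's x, y, z as a fraction of full scale; "hand": the closure, from 0 (fully open) to 1 (shut). In form: [{"wx": .., "wy": .., "wz": .., "dx": .., "dy": .., "dz": .., "hand": ..}, ...]. A call has 1 to 5 rows; each row shifts and turns the commanded pose from where the row before left it; what a row does not reach is not made up. Full scale, the value 1, is 0.25 m for a shift and 2 rad for a turn. A row lasts 1/12 s, in which the tool goes at most 41.7 mm and 7.16 degrees, less where a joint would pass 70% of its speed; a pose out of reach is approached as far as the arm can. A call with a number of a shift or a turn outside -1 to 1 is refused whole. A call with a gripper value outside its range is refused whole. The fingers move at their own pace and stop on an object; FORCE is the grip in N (left out, the last holds). Time passes only in rows, so rows that do not move let the fingers close. It gives the time, the measured TCP pose, the force, the opening and the grip force at its end, in the units of the state.
- r.get_state(): the state, without advancing time (a new reading comes with each control period).
- r.snapshot(name): name is "scene" or "top"; returns the picture (400x640x3 uint8, red, green, blue); there is no depth.
- r.camera_info(name): a dict with "mtx" (3x3 intrinsics, pixels), "k1" (the pictures are not rectified: a ray, as slopes to the right and down, at radius r is drawn at 1 + k1 r^2 times it, then the intrinsics apply), "R" (3x3) and "t" (3): a world point X has camera coordinates R X + t. Camera axes: x right, y down, z forward; pixel columns grow to the right and rows downward; lengths in m; the calibration is good to about 2 mm. A picture is of the moment at which its call begins. camera_info takes no time and is no camera call.
- r.finish_job(): hands the job in; it is judged then, once.
Trained networks look in the newest picture that a camera, given by its name, has taken for a name from the list of things; names that differ only in an ending like _2 or _b are one class to them, and where a whole thing is asked for, a point or a joint stands for the part that bears it (a point fixed in the world has none). Each returns a list of dicts, best first, with "p" (0 to 1); they miss things now and then, are a little off and sometimes report something else, mostly with a low value. They report only what shows in the picture. A call takes as long as a camera call. They do not tell look-alikes from the thing itself.
- r.search_frame(camera, query): "bbox" ([left, top, right, bottom] in pixels, round what is visible of it).
- r.masks_of(camera, query): "region" (400x640 bool, what is visible of it) and "bbox" ([left, top, right, bottom] in pixels, round what is visible of it).
The state is a dict: "clock": time; "q": joint angles; "qd": joint speeds; "joint_torque": joint torques, N m; "tool_pos": TCP position; "eef_rot": TCP orientation; "contact_force": force on the tool from outside, world axes, zero at the start; "moment": the same for the moment, N m; "opening": opening from 0.0 (shut) to 1.0 (fully open); "finger_force": force on a finger pad.
Only numpy, scipy, OpenCV 4.12 (cv2) and the standard library are available. Lean on these libraries where they do the work, as an engineer would, in place of code of your own. Each camera call takes 0.05 s, during which the arm holds its last target. There are 200 camera calls.

## Working session

There is one attempt and no reset: what is moved stays moved. The work goes in short steps, Python scripts to look and compute and a shell command to move; the robot and the scene stay as the last step left them, time stands still between calls to the robot, and variables do not carry over. Pictures are saved under pics/ and viewed, at most 10 in all, crops included, and the job is handed in when it is done.

```bash
ls; mkdir -p pics
cat > h.py <<'E'
import numpy as np, cv2
from plant import r
def cam(n):
    c=r.camera_info(n); return np.array(c["mtx"]),c["k1"],np.array(c["R"]),np.array(c["t"])
def proj(n,X):
    K,k1,R,t=cam(n); p=np.atleast_2d(X)@R.T+t; s=p[:,:2]/p[:,2:]
    s=s*(1+k1*(s**2).sum(1,keepdims=True)); return s@K[:2,:2].T+K[:2,2]
def onplane(n,uv,z):
    K,k1,R,t=cam(n); d=(np.atleast_2d(uv)-K[:2,2])@np.linalg.inv(K[:2,:2]).T; s=d.copy()
    for _ in range(20): s=d/(1+k1*(s**2).sum(1,keepdims=True))
    v=np.c_[s,np.ones(len(s))]@R; C=-R.T@t
    return C+v*((np.broadcast_to(z,len(v))-C[2])/v[:,2])[:,None]
E
python3 - <<'E'
from h import *
for n in("scene","top"):
    im=r.snapshot(n); cv2.imwrite(f"pics/{n}0.png",cv2.cvtColor(im,cv2.COLOR_RGB2BGR))
    K,k1,R,t=cam(n); print(n,K.round(1).tolist(),k1,(-R.T@t).round(3),R.round(2).tolist())
    for q in("dolly","demag","drawer","die","dial","snips","slip","ornament"):
        print(q,[(np.round(d["bbox"]).tolist(),round(d["p"],2)) for d in r.search_frame(n,q)[:4]])
print(r.grip_point_offset,r.get_state())
E
```

```text
pics
scene [[480.7, 0.0, 314.7], [0.0, 480.7, 207.3], [0.0, 0.0, 1.0]] -0.14580437906347324 [1.017 0.621 0.737] [[-0.8, 0.6, -0.0], [0.37, 0.49, -0.79], [-0.47, -0.63, -0.62]]
dolly [([263.0, 170.0, 298.0, 194.0], 0.9), ([294.0, 211.0, 315.0, 244.0], 0.58), ([326.0, 170.0, 357.0, 185.0], 0.56)]
demag [([199.0, 241.0, 487.0, 398.0], 0.72)]
drawer [([351.0, 251.0, 486.0, 379.0], 0.61)]
die [([386.0, 306.0, 410.0, 329.0], 0.69)]
dial [([288.0, 239.0, 318.0, 269.0], 0.72), ([351.0, 249.0, 486.0, 376.0], 0.2)]
snips [([244.0, 154.0, 312.0, 176.0], 0.82)]
slip [([263.0, 191.0, 308.0, 211.0], 0.56), ([291.0, 240.0, 320.0, 271.0], 0.4), ([220.0, 139.0, 251.0, 204.0], 0.24)]
ornament [([220.0, 142.0, 253.0, 202.0], 0.89)]
top [[388.0, 0.0, 316.8], [0.0, 388.0, 199.2], [0.0, 0.0, 1.0]] -0.0027092992414492287 [ 0.345 -0.054  0.963] [[0.13, -0.99, -0.0], [-0.97, -0.13, -0.22], [0.22, 0.03, -0.97]]
dolly [([322.0, 196.0, 349.0, 233.0], 0.73), ([355.0, 282.0, 387.0, 315.0], 0.72)]
demag [([139.0, 65.0, 318.0, 226.0], 0.85), ([138.0, 146.0, 250.0, 226.0], 0.52)]
drawer [([138.0, 143.0, 248.0, 226.0
[... 361 characters left out ...]
k': 0.9, 'q': array([-1.09520497,  0.68906247, -0.19460405,  1.56531104,  0.1573008 ,
        0.90253171, -0.2150681 ]), 'qd': array([-0.00022769, -0.00083419,  0.00054498,  0.00035368,  0.00216769,
        0.00054171, -0.00058238]), 'joint_torque': array([-6.89630497e-05, -5.27482831e+01, -1.26737371e+00, -1.53743416e+01,
       -5.19329903e-02, -8.75975238e-04,  1.76508775e-05]), 'tool_pos': array([0.26720681, 0.5650124 , 0.23876331]), 'eef_rot': array([2.19074725e-01, 9.75708083e-01, 3.53507557e-05, 5.76790858e-06]), 'contact_force': array([ 0.2559791 ,  0.36872477, -0.3074584 ]), 'moment': array([-0.08057592,  0.0694934 , -0.01298679]), 'finger_force': 0.0, 'opening': 0.9983272765460531}
```

View pics/top0.png

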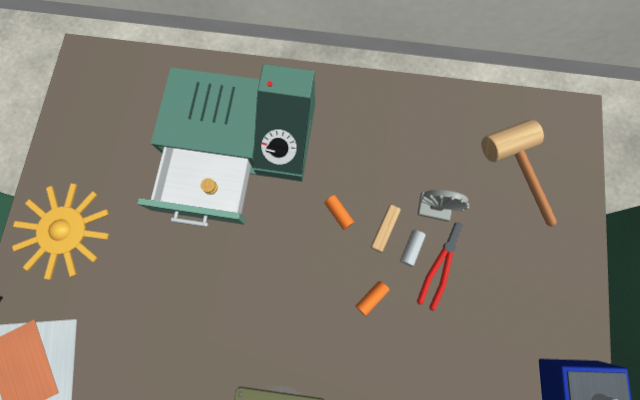

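View pics/scene0.png

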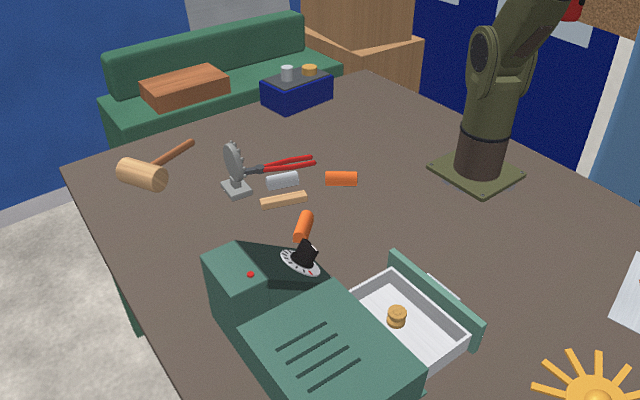

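The top view shows three dolly-shaped things: orange at (339,212), orange at (373,298), and grey metallic at (413,248). The grey one is the steel dolly, because it is steel-coloured and lies between the slip (386,228), the snips (441,265) and the ornament (445,205). The network missed it in the top view. Next I'll fit the models to the masks and confirm the dolly in a crop.

```bash
cat >> h.py <<'E'
from scipy.optimize import minimize
def box(x0,x1,y0,y1,z0,z1): return np.array([[x,y,z] for x in(x0,x1) for y in(y0,y1) for z in(z0,z1)])
def T(P,x,y,a,z=0):
    c,s=np.cos(a),np.sin(a); return P@np.array([[c,s,0],[-s,c,0],[0,0,1]])+[x,y,z]
S=4
def render(n,parts):
    m=np.zeros((400*S,640*S),np.uint8)
    for P in parts:
        h=cv2.convexHull(((proj(n,P)+.5)*S).astype(np.float32)); cv2.fillConvexPoly(m,h.round().astype(np.int32),255)
    return cv2.resize(m,(640,400),interpolation=cv2.INTER_AREA)/255.
def fit(masks,model,p0,step):
    def cost(p):
        return sum(abs(render(n,model(p))-m).sum()/m.sum() for n,m in masks.items())
    p=np.array(p0,float)
    for k in (1,.4,.1):
        sx=np.vstack([p]+[p+np.eye(len(p))[i]*step[i]*k for i in range(len(p))])
        p=minimize(cost,p,method="Nelder-Mead",options=dict(initial_simplex=sx,xatol=1e-5,fatol=1e-5,maxiter=250)).x
    return p,cost(p)
th=np.linspace(0,np.pi,13)
DOL=np.array([[x,16*np.cos(t),18+16*np.sin(t)] for x in(-42,42) for t in th]+[[x,y,0] for x in(-42,42) for y in(-16,16)])/1000
def demag(p):
    x,y,a,q=p
    B=[box(-110,110,-63,183,0,90),np.array([[X,Y,Z] for Y in(-183,-63) for X,Z in((-110,0),(-110,60),(40,165),(110,165),(110,0))])]
    return [T(b/1000,x,y,a) for b in B]
def drawer(p):
    x,y,a,q=p; q*=1000   # tray centre x=c-q, y=60 relative
    return [T(b/1000,x,y,a) for b in (box(-110-q,-95-q+0,-60,180,13,87),box(-95-q,0-q,60-106,60+106,8,53))]
E
python3 - <<'E'
from h import *
D={}
for n in("scene","top"):
    im=r.snapshot(n)
    for q in("demag","drawer","dial","dolly","die","ornament","slip","snips"):
        for i,d in enumerate(r.masks_of(n,q)[:4]):
            D[f"{n}_{q}_{i}"]=d["region"]
            m=d["region"]; ys,xs=np.nonzero(m)
            print(n,q,round(d["p"],2),np.round(d["bbox"]).astype(int).tolist(),m.sum(),(round(xs.mean(),1),round(ys.mean(),1)))
np.savez("m.npz",**D)
im=cv2.cvtColor(r.snapshot("top"),cv2.COLOR_RGB2BGR)
a=cv2.resize(im[55:235,130:330],None,fx=3,fy=3,interpolation=cv2.INTER_CUBIC)
b=cv2.resize(im[185:321,320:370+105],None,fx=3,fy=3,interpolation=cv2.INTER_CUBIC)
cv2.imwrite("pics/a.png",a);cv2.imwrite("pics/b.png",b)
print("dolly approx",onplane("top",[[413,248],[445,205],[386,228],[441,265],[209,186],[278,148]],[.02,.05,.01,.01,.03,.12]).round(3))
print(onplane("top",[[141,203],[239,217]],.087).round(3))
E
```

```text
scene demag 0.81 [199, 238, 485, 399] 31850 (np.float64(334.0), np.float64(323.3))
scene drawer 0.71 [386, 305, 407, 328] 404 (np.float64(396.1), np.float64(316.4))
scene drawer 0.69 [349, 248, 489, 379] 8002 (np.float64(421.8), np.float64(312.2))
scene dial 0.72 [289, 238, 319, 269] 552 (np.float64(304.3), np.float64(254.5))
scene dolly 0.72 [294, 209, 317, 240] 451 (np.float64(303.0), np.float64(226.0))
scene dolly 0.59 [326, 170, 354, 186] 483 (np.float64(340.8), np.float64(178.2))
scene dolly 0.58 [265, 171, 299, 192] 403 (np.float64(280.9), np.float64(180.8))
scene die 0.7 [386, 304, 408, 328] 358 (np.float64(395.7), np.float64(316.4))
scene ornament 0.57 [220, 140, 253, 203] 1071 (np.float64(234.6), np.float64(172.5))
scene slip 0.56 [263, 190, 310, 210] 570 (np.float64(283.0), np.float64(199.9))
scene snips 0.71 [245, 153, 314, 175] 716 (np.float64(282.5), np.float64(164.7))
top demag 0.88 [136, 67, 317, 225] 19866 (np.float64(227.9), np.float64(138.3))
top demag 0.5 [137, 146, 251, 229] 6025 (np.float64(198.8), np.float64(186.7))
top drawer 0.9 [138, 145, 251, 228] 6098 (np.f
[... 327 characters left out ...]
5), np.float64(212.4))
top dolly 0.61 [355, 281, 386, 315] 514 (np.float64(372.1), np.float64(297.5))
top die 0.75 [200, 178, 218, 194] 207 (np.float64(208.7), np.float64(186.2))
top ornament 0.69 [417, 191, 469, 223] 1188 (np.float64(440.7), np.float64(204.2))
top slip 0.63 [371, 206, 400, 250] 585 (np.float64(385.4), np.float64(228.2))
top snips 0.63 [416, 223, 461, 312] 1021 (np.float64(440.2), np.float64(268.6))
top snips 0.31 [138, 67, 316, 224] 19739 (np.float64(227.9), np.float64(138.2))
dolly approx [[ 0.469 -0.269  0.02 ]
 [ 0.578 -0.331  0.05 ]
 [ 0.511 -0.202  0.01 ]
 [ 0.438 -0.342  0.01 ]
 [ 0.556  0.248  0.03 ]
 [ 0.645  0.078  0.12 ]]
[[0.482 0.378 0.087]
 [0.479 0.147 0.087]]
```

View pics/a.png

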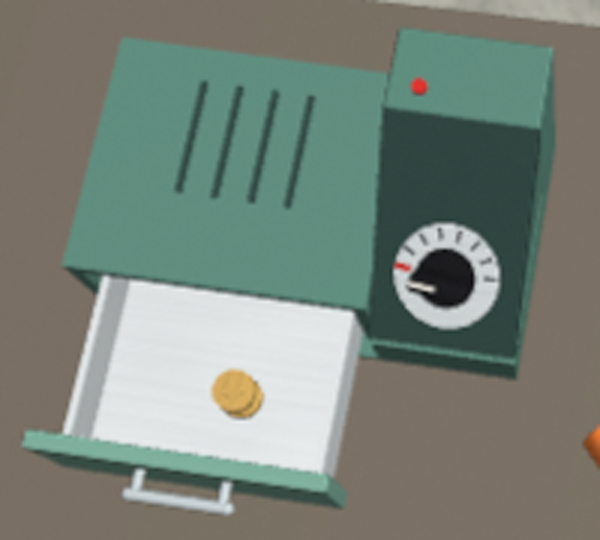

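View pics/b.png

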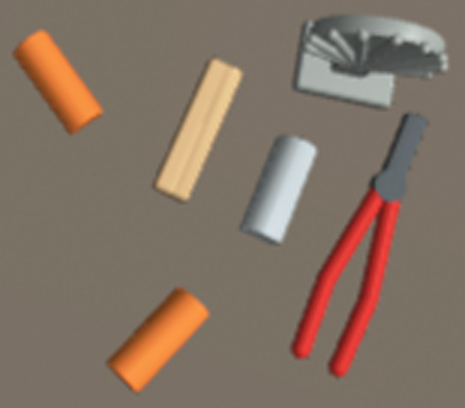

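The crops confirm it: the grey dolly is at about (413,248), its long axis running up and to the right, with the slip to its left and the snips to its right. The dial scale centre is at crop (446,275), which is (278.8,146.7) in the image. Its white mark points left, at the red stop. The die stands in the front part of the tray, right of mid-width.

```bash
cat > fitall.py <<'E'
from h import *
from scipy.optimize import least_squares
M=np.load("m.npz")
C=np.array([[122,38],[65,266],[370,310],[401,30],[553,48],[385,105],[541,129],[519,360]])/3+[130,55]
X=np.array([[110,183,90],[-110,183,90],[-110,-63,90],[110,-63,165],[110,-183,165],[40,-63,165],[40,-183,165],[-110,-183,60]])/1000
f=lambda p:(proj("top",T(X,*p))-C).ravel()
s=least_squares(f,[.7,.15,-.05],loss="soft_l1"); p=s.x; print("demag top",p.round(4),f(p).reshape(-1,2).round(1).tolist())
ms={n:M[f"{n}_demag_0"].astype(float) for n in("scene","top")}
g=lambda v:demag(v)+drawer(v)
for sel in (["scene"],["top"],["scene","top"]):
    v,c=fit({n:ms[n] for n in sel},g,[*p,.135],[.02,.02,.05,.01]); print("demag mask",sel,v.round(4),round(c,3))
# dial: panel plane intersection
a=p[2]; 
K,k1,R,t=cam("top"); O=-R.T@t
d0=onplane("top",(np.array([[446.5,275]])/3+[130,55]),0.1)[0]-O
n=T(np.array([[-np.sin(np.radians(35)),0,np.cos(np.radians(35))]]),0,0,a)[0]
P0=T(np.array([[-.11,-.12,.06]]),*p)[0]
c=O+d0*((P0-O)@n)/(d0@n); print("dial centre",c.round(4),"local",(T((c-[p[0],p[1],0])[None],0,0,-a))[0].round(4),"normal",n.round(3),"grip",(c+.035*n).round(4))
gi=c+.035*n; print("grip px",proj("top",gi).round(1),proj("scene",gi).round(1),proj("scene",c).round(1))
ti={"scene":M["scene_dolly_2"].astype(float),"top":M["top_dolly_0"].astype(float)}
for sel in (["scene"],["top"],["scene","top"]):
    v,cc=fit({k:ti[k] for k in sel},lambda v:[T(DOL,*v)],[.469,-.269,-.4],[.01,.01,.1]); print("dolly",sel,v.round(4),round(cc,3))
th=np.linspace(0,2*np.pi,24)
DIE=np.array([[.018*np.cos(u),.018*np.sin(u),z] for u in th for z in(0.,.031)])
v,cc=fit({k:M[f"{k}_die_0"].astype(float) for k in("scene","top")},lambda v:[T(DIE,v[0],v[1],0,.013)],[.556,.248],[.01,.01]); print("die",v.round(4),round(cc,3))
vb=onplane("top",np.array([[24,443],[340,505],[25,433],[345,492]])/3+[130,55],.087); print("panel top",T(vb-[p[0],p[1],0],0,0,-a).round(3).tolist())
hb=onplane("top",np.array([[125,494],[232,509]])/3+[130,55],.060); print("handle",T(hb-[p[0],p[1],0],0,0,-a).round(3).tolist())
E
python3 fitall.py
```

```text
demag top [ 0.7195  0.1998 -0.0167] [[0.8, -0.3], [-1.4, 5.8], [-1.6, 5.4], [0.2, -1.8], [1.2, -1.1], [0.0, 0.6], [0.6, -0.3], [-0.6, -0.5]]
demag mask ['scene'] [ 0.7186  0.204  -0.0212  0.1334] 0.036
demag mask ['top'] [ 0.718   0.2046 -0.0186  0.1313] 0.046Traceback (most recent call last):
  File "fitall.py", line 11, in <module>
    v,c=fit({n:ms[n] for n in sel},g,[*p,.135],[.02,.02,.05,.01]); print("demag mask",sel,v.round(4),round(c,3))
        ~~~^^^^^^^^^^^^^^^^^^^^^^^^^^^^^^^^^^^^^^^^^^^^^^^^^^^^^^
  File "h.py", line 29, in fit
    p=minimize(cost,p,method="Nelder-Mead",options=dict(initial_simplex=sx,xatol=1e-5,fatol=1e-5,maxiter=250)).x
      ~~~~~~~~^^^^^^^^^^^^^^^^^^^^^^^^^^^^^^^^^^^^^^^^^^^^^^^^^^^^^^^^^^^^^^^^^^^^^^^^^^^^^^^^^^^^^^^^^^^^^^^^
    res = _minimize_neldermead(fun, x0, args, callback, bounds=bounds,
                               **options)
    fxcc = func(xcc)
    fx = function(np.copy(x), *(wrapper_args + args))
  File "h.py", line 25, in cost
    return sum(abs(render(n,model(p))-m).sum()/m.sum() for n,m in masks.items())
  File "h.py", line 25, in <genexpr>
    return sum(abs(render(n,model(p))-m).sum()/m.sum() for n,m in masks.items())
                   ~~~~~~^^^^^^^^^^^^
  File "h.py", line 21, in render
    h=cv2.convexHull(((proj(n,P)+.5)*S).astype(np.float32)); cv2.fillConvexPoly(m,h.round().astype(np.int32),255)
                       ~~~~^^^^^
  File "h.py", line 6, in proj
    K,k1,R,t=cam(n); p=np.atleast_2d(X)@R.T+t; s=p[:,:2]/p[:,2:]
             ~~~^^^
  File "h.py", line 4, in cam
    c=r.camera_info(n); return np.array(c["mtx"]),c["k1"],np.array(c["R"]),np.array(c["t"])
ValueError: time passes only in moves, steps and waits
```

```bash
sed -i 's/^def cam(n):/import functools\n@functools.lru_cache(None)\ndef cam(n):/' h.py
sed -i 's/box(-110,110,-63,183,0,90)/box(-95,110,-63,183,0,90)/' h.py
sed -i 's/\[-110,183,90\],\[-110,-63,90\]/[-95,183,90],[-95,-63,90]/; s/(\["scene"\],\["top"\],\["scene","top"\])/(["scene"],["top"])/' fitall.py
python3 fitall.py
```

```text
demag top [ 0.7182  0.2001 -0.0153] [[0.5, 0.3], [-0.1, 0.5], [-0.6, -0.1], [-0.1, -1.4], [0.9, -0.7], [-0.2, 1.1], [0.4, 0.1], [-0.7, -0.1]]
demag mask ['scene'] [ 0.718   0.2042 -0.0194  0.1327] 0.032
demag mask ['top'] [ 0.7175  0.2049 -0.0176  0.1308] 0.069
dial centre [0.6569 0.0808 0.0954] local [-0.0594 -0.1203  0.0954] normal [-0.574  0.009  0.819] grip [0.6368 0.0811 0.1241]
grip px [[276.1 150.4]] [[307.  247.8]] [[298.5 263.2]]
dolly ['scene'] [ 0.4707 -0.2674 -0.5215] 0.238
dolly ['top'] [ 0.4691 -0.2688 -0.306 ] 0.061
die [0.5556 0.2491] 0.337
panel top [[-0.239, 0.181, 0.087], [-0.251, -0.07, 0.087], [-0.231, 0.182, 0.087], [-0.241, -0.071, 0.087]]
handle [[-0.263, 0.106, 0.06], [-0.263, 0.02, 0.06]]
```

```bash
python3 -m jog '[{"dx":0.06,"dy":-0.15,"wz":0.02,"hand":0.43},{"dx":0.06,"dy":-0.15,"wz":0.02,"hand":0.43},{"dx":0.06,"dy":-0.15,"wz":0.02,"hand":0.43},{"dx":0.06,"dy":-0.15,"wz":0.01,"hand":0.43},{"dx":0.06,"dy":-0.15,"hand":0.43}]' 40
python3 -m jog '[{"dx":0.06,"dy":-0.15,"hand":0.43},{"dx":0.06,"dy":-0.15,"hand":0.43},{"dx":0.06,"dy":-0.15,"hand":0.43},{"dx":0.06,"dy":-0.15,"hand":0.43},{"dx":0.06,"dy":-0.15,"hand":0.43}]'
python3 -m jog '[{"dx":0.06,"dy":-0.15,"hand":0.43},{"dx":0.06,"dy":-0.15,"hand":0.43},{"dx":0.06,"dy":-0.15,"hand":0.43},{"dy":-0.15,"hand":0.43},{"dy":-0.15,"hand":0.43}]'
cat > ref.py <<'E'
from h import *
# colour segmentation of pre-move pictures
for n,f,w in(("top","pics/top0.png",(392,226,430,272)),("scene","pics/scene0.png",(260,165,304,196))):
    im=cv2.imread(f); m=np.full(im.shape[:2],cv2.GC_BGD,np.uint8); x0,y0,x1,y1=w
    sub=cv2.cvtColor(im,cv2.COLOR_BGR2HSV).astype(int)
    b=im.astype(int); fg=(b[...,0]>=b[...,2]-2)&(b.sum(2)>270)   # bluish/grey, not brown
    k=np.zeros(fg.shape,bool); k[y0:y1,x0:x1]=fg[y0:y1,x0:x1]
    nl,l,st,_=cv2.connectedComponentsWithStats(k.astype(np.uint8)); i=1+st[1:,4].argmax(); k=l==i
    print(n,st[i].tolist())
    v,c=fit({n:k.astype(float)},lambda v:[T(DOL,*v)],[.469,-.268,-.32],[.01,.01,.15]); print(v.round(4),round(c,3))
print("ornament foot",onplane("top",np.array([[300,92],[393,102],[305,55]])/3+[320,185],.018).round(3).tolist())
print("die base px",proj("top",[[.5556,.2491,.044],[.5556,.2491,.013]]).round(1).tolist(), "top centre from px",onplane("top",[[236/3+130,390/3+55]],.044).round(4))
E
python3 ref.py
```

```text
top [401, 230, 25, 36, 458]
[ 0.4705 -0.2705 -0.3057] 0.177
scene [266, 170, 33, 21, 468]
[ 0.4682 -0.2699 -0.2731] 0.094
ornament foot [[0.551, -0.281, 0.018], [0.553, -0.357, 0.018], [0.583, -0.283, 0.018]]
die base px [[206.9, 184.5], [210.3, 187.6]] top centre from px [[0.5548 0.2445 0.044 ]]invalid input
invalid input
invalid input
```

```bash
python3 -m jog '[{"wx":0,"wy":0,"wz":0.02,"dx":0.06,"dy":-0.15,"dz":0,"hand":0.43},{"wx":0,"wy":0,"wz":0.02,"dx":0.06,"dy":-0.15,"dz":0,"hand":0.43},{"wx":0,"wy":0,"wz":0.02,"dx":0.06,"dy":-0.15,"dz":0,"hand":0.43},{"wx":0,"wy":0,"wz":0.01,"dx":0.06,"dy":-0.15,"dz":0,"hand":0.43},{"wx":0,"wy":0,"wz":0,"dx":0.06,"dy":-0.15,"dz":0,"hand":0.43}]' 40
```

```text
clock: 2.27
tool_pos: [0.3427, 0.3758, 0.2389]
eef_rot: [0.15, 0.989, 0.0, 0.0]
contact_force: [1.1, -0.3, 0.1]
opening: 0.647
finger_force: 0.0
```

```bash
python3 -m jog '[{"wx":0,"wy":0,"wz":0,"dx":0.05,"dy":-0.15,"dz":0,"hand":0.43},{"wx":0,"wy":0,"wz":0,"dx":0.05,"dy":-0.15,"dz":0,"hand":0.43},{"wx":0,"wy":0,"wz":0,"dx":0.05,"dy":-0.15,"dz":0,"hand":0.43},{"wx":0,"wy":0,"wz":0,"dx":0.05,"dy":-0.15,"dz":0,"hand":0.43},{"wx":0,"wy":0,"wz":0,"dx":0.05,"dy":-0.15,"dz":0,"hand":0.43}]'
python3 -m jog '[{"wx":0,"wy":0,"wz":0,"dx":0.05,"dy":-0.15,"dz":0,"hand":0.43},{"wx":0,"wy":0,"wz":0,"dx":0.05,"dy":-0.15,"dz":0,"hand":0.43},{"wx":0,"wy":0,"wz":0,"dx":0.05,"dy":-0.15,"dz":0,"hand":0.43},{"wx":0,"wy":0,"wz":0,"dx":0.05,"dy":-0.15,"dz":0,"hand":0.43},{"wx":0,"wy":0,"wz":0,"dx":0.05,"dy":-0.15,"dz":0,"hand":0.43}]'
python3 -m jog '[{"wx":0,"wy":0,"wz":0,"dx":0,"dy":-0.15,"dz":0,"hand":0.43},{"wx":0,"wy":0,"wz":0,"dx":0,"dy":-0.15,"dz":0,"hand":0.43},{"wx":0,"wy":0,"wz":0,"dx":0,"dy":-0.15,"dz":0,"hand":0.43},{"wx":0,"wy":0,"wz":0,"dx":0,"dy":-0.15,"dz":0,"hand":0.43},{"wx":0,"wy":0,"wz":0,"dx":0,"dy":-0.15,"dz":0,"hand":0.43}]'
```

```text
clock: 2.68
tool_pos: [0.4052, 0.1883, 0.239]
eef_rot: [0.15, 0.989, 0.0, 0.0]
contact_force: [1.0, 0.0, -0.9]
opening: 0.57
finger_force: 0.0
clock: 3.1
tool_pos: [0.4677, 0.0006, 0.239]
eef_rot: [0.15, 0.989, 0.0, 0.0]
contact_force: [1.7, 1.6, -0.4]
opening: 0.569
finger_force: 0.0
clock: 3.52
tool_pos: [0.467, -0.187, 0.2389]
eef_rot: [0.15, 0.989, 0.0, 0.0]
contact_force: [0.7, -0.2, 0.0]
opening: 0.571
finger_force: 0.0
```

```bash
python3 -m jog '[{"wx":0,"wy":0,"wz":0,"dx":0.01,"dy":-0.15,"dz":0,"hand":0.43},{"wx":0,"wy":0,"wz":0.003,"dx":0,"dy":-0.15,"dz":0,"hand":0.43},{"wx":0,"wy":0,"wz":0,"dx":0,"dy":-0.028,"dz":-0.1,"hand":0.43},{"wx":0,"wy":0,"wz":0,"dx":0,"dy":0,"dz":-0.15,"hand":0.43},{"wx":0,"wy":0,"wz":0,"dx":0,"dy":0,"dz":-0.15,"hand":0.43}]'
python3 -m jog '[{"wx":0,"wy":0,"wz":0,"dx":0,"dy":0,"dz":-0.15,"hand":0.43},{"wx":0,"wy":0,"wz":0,"dx":0,"dy":0,"dz":-0.15,"hand":0.43},{"wx":0,"wy":0,"wz":0,"dx":0,"dy":0,"dz":0,"hand":0.43}]'
python3 - <<'E'
from h import *
im=cv2.cvtColor(r.snapshot("scene"),cv2.COLOR_RGB2BGR)
cv2.imwrite("pics/g1.png",cv2.resize(im[100:240,210:370],None,fx=4,fy=4,interpolation=cv2.INTER_CUBIC))
E
```

```text
clock: 3.93
tool_pos: [0.4705, -0.2691, 0.1385]
eef_rot: [0.149, 0.989, -0.001, 0.002]
contact_force: [-0.2, 0.1, -1.1]
opening: 0.569
finger_force: 0.0
clock: 4.18
tool_pos: [0.4657, -0.2649, 0.0575]
eef_rot: [0.147, 0.989, 0.002, -0.006]
contact_force: [-0.6, 0.8, -0.4]
opening: 0.569
finger_force: 0.0
```

View pics/g1.png

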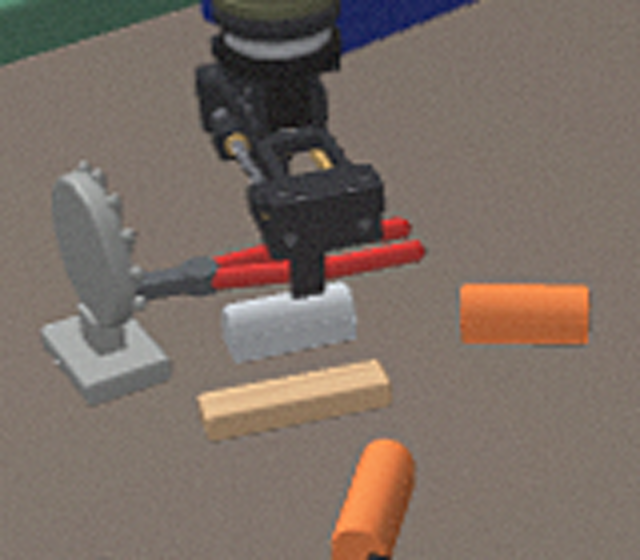

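The crop shows the gripper above the grey dolly (290,320), and the fingers are clear of the slip and the snips.

```bash
python3 -m jog '[{"wx":0,"wy":0,"wz":0,"dx":0.015,"dy":-0.016,"dz":0,"hand":0.43},{"wx":0,"wy":0,"wz":0,"dx":0,"dy":0,"dz":-0.06,"hand":0.43},{"wx":0,"wy":0,"wz":0,"dx":0,"dy":0,"dz":-0.06,"hand":0.43},{"wx":0,"wy":0,"wz":0,"dx":0,"dy":0,"dz":-0.03,"hand":0.43},{"wx":0,"wy":0,"wz":0,"dx":0,"dy":0,"dz":0,"hand":0.43}]'
```

```text
clock: 4.65
tool_pos: [0.4745, -0.2716, 0.0275]
eef_rot: [0.147, 0.989, -0.0, 0.001]
contact_force: [-0.1, 0.0, 0.7]
opening: 0.575
finger_force: 0.0
```

```bash
python3 -m jog '[{"wx":0,"wy":0,"wz":0.003,"dx":-0.016,"dy":0.008,"dz":0,"hand":0.43},{"wx":0,"wy":0,"wz":0,"dx":0,"dy":0,"dz":-0.05,"hand":0.43},{"wx":0,"wy":0,"wz":0,"dx":0,"dy":0,"dz":-0.044,"hand":0.43},{"wx":0,"wy":0,"wz":0,"dx":0,"dy":0,"dz":0,"hand":0.43}]'
```

```text
clock: 4.98
tool_pos: [0.4691, -0.2687, 0.0023]
eef_rot: [0.144, 0.99, 0.0, -0.0]
contact_force: [-0.2, -0.2, -0.1]
opening: 0.574
finger_force: 0.0
```

```bash
python3 -m jog '[{"wx":0,"wy":0,"wz":0,"dx":0,"dy":0,"dz":0,"hand":0.7},{"wx":0,"wy":0,"wz":0,"dx":0,"dy":0,"dz":0,"hand":0.7},{"wx":0,"wy":0,"wz":0,"dx":0,"dy":0,"dz":0,"hand":0.8},{"wx":0,"wy":0,"wz":0,"dx":0,"dy":0,"dz":0,"hand":0.8},{"wx":0,"wy":0,"wz":0,"dx":0,"dy":0,"dz":0,"hand":0.8}]' 45
python3 -m jog '[{"wx":0,"wy":0,"wz":0,"dx":0,"dy":0,"dz":0,"hand":1},{"wx":0,"wy":0,"wz":0,"dx":0,"dy":0,"dz":0.04,"hand":1},{"wx":0,"wy":0,"wz":0,"dx":0,"dy":0,"dz":0.06,"hand":1},{"wx":0,"wy":0,"wz":0,"dx":0,"dy":0,"dz":0,"hand":1}]'
```

```text
clock: 5.4
tool_pos: [0.4697, -0.2694, 0.0033]
eef_rot: [0.145, 0.99, -0.0, 0.0]
contact_force: [0.2, -1.1, 3.3]
opening: 0.361
finger_force: 45.0
clock: 5.73
tool_pos: [0.4699, -0.269, 0.0293]
eef_rot: [0.144, 0.99, 0.0, 0.001]
contact_force: [1.2, -0.5, -6.4]
opening: 0.356
finger_force: 45.0
```

```bash
python3 -m jog '[{"wx":0,"wy":0,"wz":0,"dx":0,"dy":0,"dz":0.1,"hand":1},{"wx":0,"wy":0,"wz":0,"dx":0,"dy":0,"dz":0.15,"hand":1},{"wx":0,"wy":0,"wz":0,"dx":0,"dy":0,"dz":0.15,"hand":1},{"wx":0,"wy":0,"wz":0,"dx":0,"dy":0,"dz":0.15,"hand":1},{"wx":0,"wy":0,"wz":0,"dx":0,"dy":0.06,"dz":0.06,"hand":1}]'
python3 -m jog '[{"wx":0,"wy":0,"wz":0.014,"dx":0.02,"dy":0.1,"dz":0,"hand":1},{"wx":0,"wy":0,"wz":0.014,"dx":0.02,"dy":0.14,"dz":0,"hand":1},{"wx":0,"wy":0,"wz":0.014,"dx":0.02,"dy":0.15,"dz":0,"hand":1},{"wx":0,"wy":0,"wz":0.014,"dx":0.02,"dy":0.15,"dz":0,"hand":1},{"wx":0,"wy":0,"wz":0.014,"dx":0.02,"dy":0.15,"dz":0,"hand":1}]'
python3 -m jog '[{"wx":0,"wy":0,"wz":0.014,"dx":0.02,"dy":0.15,"dz":0,"hand":1},{"wx":0,"wy":0,"wz":0.014,"dx":0.02,"dy":0.15,"dz":0,"hand":1},{"wx":0,"wy":0,"wz":0.014,"dx":0.02,"dy":0.15,"dz":0,"hand":1},{"wx":0,"wy":0,"wz":0.014,"dx":0.02,"dy":0.15,"dz":0,"hand":1},{"wx":0,"wy":0,"wz":0.011,"dx":0.02,"dy":0.15,"dz":0,"hand":1}]'
```

```text
clock: 6.15
tool_pos: [0.4704, -0.2581, 0.184]
eef_rot: [0.147, 0.989, -0.002, 0.003]
contact_force: [1.8, -0.7, -6.5]
opening: 0.355
finger_force: 45.0
clock: 6.57
tool_pos: [0.4933, -0.0799, 0.1795]
eef_rot: [0.074, 0.997, 0.0, -0.001]
contact_force: [0.6, -0.5, -7.3]
opening: 0.363
finger_force: 45.0
clock: 6.98
tool_pos: [0.5182, 0.1075, 0.1793]
eef_rot: [0.007, 1.0, -0.0, -0.001]
contact_force: [0.8, -0.2, -7.1]
opening: 0.362
finger_force: 45.0
```

```bash
python3 -m jog '[{"wx":0,"wy":0,"wz":0,"dx":0.02,"dy":0.15,"dz":0,"hand":1},{"wx":0,"wy":0,"wz":0,"dx":0.03,"dy":0.15,"dz":0,"hand":1},{"wx":0,"wy":0,"wz":0,"dx":0.04,"dy":0.15,"dz":0,"hand":1},{"wx":0,"wy":0,"wz":0,"dx":0.04,"dy":0.15,"dz":0,"hand":1},{"wx":0,"wy":0,"wz":0,"dx":0.015,"dy":0.15,"dz":0,"hand":1}]'
python3 -m jog '[{"wx":0,"wy":0,"wz":0,"dx":0,"dy":0.086,"dz":0,"hand":1},{"wx":0,"wy":0,"wz":0,"dx":0,"dy":0,"dz":-0.1,"hand":1},{"wx":0,"wy":0,"wz":0,"dx":0,"dy":0,"dz":-0.1,"hand":1},{"wx":0,"wy":0,"wz":0,"dx":0,"dy":0,"dz":-0.08,"hand":1},{"wx":0,"wy":0,"wz":0,"dx":0,"dy":0,"dz":0,"hand":1}]'
python3 - <<'E'
from h import *
a=cv2.cvtColor(r.snapshot("scene"),cv2.COLOR_RGB2BGR);b=cv2.cvtColor(r.snapshot("top"),cv2.COLOR_RGB2BGR)
A=cv2.resize(a[210:390,330:500],None,fx=3,fy=3,interpolation=cv2.INTER_CUBIC);B=cv2.resize(b[60:240,135:225+40],None,fx=2,fy=2,interpolation=cv2.INTER_CUBIC)
B=cv2.copyMakeBorder(B,0,A.shape[0]-B.shape[0],0,0,cv2.BORDER_CONSTANT)
cv2.imwrite("pics/p1.png",np.hstack([A,B]))
E
```

```text
clock: 7.4
tool_pos: [0.5559, 0.2944, 0.1789]
eef_rot: [0.008, 1.0, -0.001, -0.0]
contact_force: [1.5, -0.3, -7.0]
opening: 0.361
finger_force: 45.0
clock: 7.82
tool_pos: [0.5515, 0.3121, 0.1045]
eef_rot: [0.007, 1.0, -0.004, -0.005]
contact_force: [-1.0, -1.3, -7.7]
opening: 0.356
finger_force: 45.0
```

View pics/p1.png

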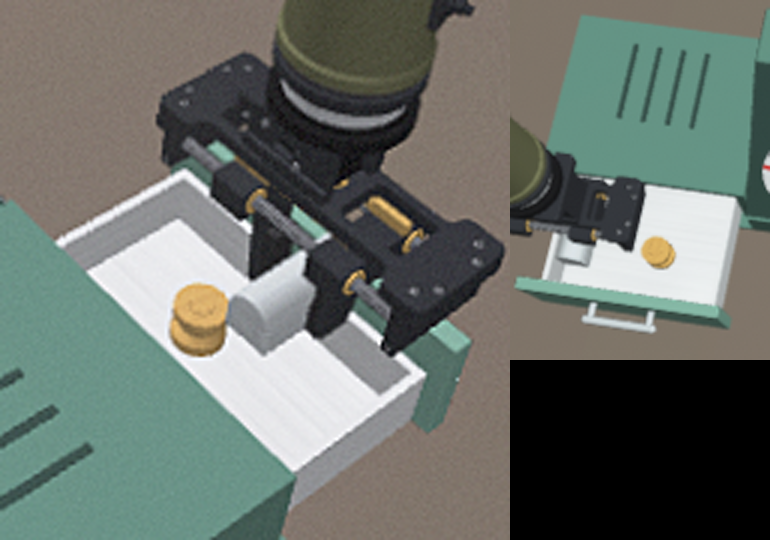

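The combined crop shows the dolly held level between the die at (200,320) and the left tray wall, above the open part of the tray. Nothing is in the way.

```bash
python3 -m jog '[{"wx":0,"wy":0,"wz":0,"dx":0.01,"dy":0.014,"dz":0,"hand":1},{"wx":0,"wy":0,"wz":0,"dx":0,"dy":0,"dz":-0.08,"hand":1},{"wx":0,"wy":0,"wz":0,"dx":0,"dy":0,"dz":-0.08,"hand":1},{"wx":0,"wy":0,"wz":0,"dx":0,"dy":0,"dz":-0.06,"hand":1},{"wx":0,"wy":0,"wz":0,"dx":0,"dy":0,"dz":0,"hand":1}]'
```

```text
clock: 8.33
tool_pos: [0.5574, 0.3181, 0.0539]
eef_rot: [0.008, 1.0, -0.001, -0.001]
contact_force: [-0.2, -0.3, -6.9]
opening: 0.36
finger_force: 45.0
```

```bash
python3 -m jog '[{"wx":0,"wy":0,"wz":0,"dx":-0.008,"dy":-0.004,"dz":-0.04,"hand":1},{"wx":0,"wy":0,"wz":0,"dx":0,"dy":0,"dz":-0.05,"hand":1},{"wx":0,"wy":0,"wz":0,"dx":0,"dy":0,"dz":-0.04,"hand":1},{"wx":0,"wy":0,"wz":0,"dx":0,"dy":0,"dz":0,"hand":1}]'
```

```text
clock: 8.67
tool_pos: [0.5552, 0.3168, 0.0209]
eef_rot: [0.008, 1.0, -0.001, -0.001]
contact_force: [-0.4, -0.7, -7.0]
opening: 0.36
finger_force: 45.0
```

```bash
python3 -m jog '[{"wx":0,"wy":0,"wz":0,"dx":0,"dy":0,"dz":-0.01,"hand":1},{"wx":0,"wy":0,"wz":0,"dx":0,"dy":0,"dz":-0.006,"hand":1},{"wx":0,"wy":0,"wz":0,"dx":0,"dy":0,"dz":0,"hand":1}]'
```

```text
clock: 8.92
tool_pos: [0.5565, 0.3177, 0.0189]
eef_rot: [0.008, 1.0, 0.0, 0.0]
contact_force: [-0.6, 0.2, -6.4]
opening: 0.358
finger_force: 45.0
```

```bash
python3 -m jog '[{"wx":0,"wy":0,"wz":0,"dx":0,"dy":0,"dz":-0.008,"hand":1},{"wx":0,"wy":0,"wz":0,"dx":0,"dy":0,"dz":0,"hand":1},{"wx":0,"wy":0,"wz":0,"dx":0,"dy":0,"dz":0,"hand":1}]'
```

```text
clock: 9.17
tool_pos: [0.5563, 0.3176, 0.0169]
eef_rot: [0.008, 1.0, 0.0, 0.0]
contact_force: [-0.7, 0.3, -6.2]
opening: 0.359
finger_force: 45.0
```

```bash
python3 -m jog '[{"wx":0,"wy":0,"wz":0,"dx":0,"dy":0,"dz":-0.006,"hand":1},{"wx":0,"wy":0,"wz":0,"dx":0,"dy":0,"dz":-0.004,"hand":1},{"wx":0,"wy":0,"wz":0,"dx":0,"dy":0,"dz":0,"hand":1}]'
```

```text
clock: 9.42
tool_pos: [0.5577, 0.3176, 0.0163]
eef_rot: [0.008, 1.0, 0.0, 0.001]
contact_force: [-1.0, -1.5, 5.8]
opening: 0.362
finger_force: 45.0
```

The wrist force went from −6.2 to +5.8 N, so the dolly is on the floor. Next I open the fingers partway and lift.

```bash
python3 -m jog '[{"wx":0,"wy":0,"wz":0,"dx":0,"dy":0,"dz":0,"hand":0.55},{"wx":0,"wy":0,"wz":0,"dx":0,"dy":0,"dz":0,"hand":0.5},{"wx":0,"wy":0,"wz":0,"dx":0,"dy":0,"dz":0,"hand":0.5},{"wx":0,"wy":0,"wz":0,"dx":0,"dy":0,"dz":0,"hand":0.5}]'
python3 -m jog '[{"wx":0,"wy":0,"wz":0,"dx":0,"dy":0,"dz":0.03,"hand":0.5},{"wx":0,"wy":0,"wz":0,"dx":0,"dy":0,"dz":0.06,"hand":0.5},{"wx":0,"wy":0,"wz":0,"dx":0,"dy":0,"dz":0.1,"hand":0.5},{"wx":0,"wy":0,"wz":0,"dx":0,"dy":0,"dz":0.15,"hand":0.5},{"wx":0,"wy":0,"wz":0,"dx":0,"dy":0,"dz":0.15,"hand":0.5}]'
python3 -m jog '[{"wx":0,"wy":0,"wz":0,"dx":-0.14,"dy":0,"dz":0.06,"hand":0.5},{"wx":0,"wy":0,"wz":0,"dx":-0.15,"dy":0,"dz":0,"hand":0.7},{"wx":0,"wy":0,"wz":0,"dx":-0.1,"dy":-0.1,"dz":0,"hand":1},{"wx":0,"wy":0,"wz":0,"dx":0,"dy":-0.1,"dz":0,"hand":1}]'
python3 - <<'E'
from h import *
a=cv2.cvtColor(r.snapshot("scene"),cv2.COLOR_RGB2BGR);b=cv2.cvtColor(r.snapshot("top"),cv2.COLOR_RGB2BGR)
A=cv2.resize(a[230:390,330:500],None,fx=2,fy=2,interpolation=cv2.INTER_CUBIC);B=cv2.resize(b[120:240,130:325],None,fx=2,fy=2,interpolation=cv2.INTER_CUBIC)
B=cv2.copyMakeBorder(B,0,A.shape[0]-B.shape[0],0,0,cv2.BORDER_CONSTANT)
cv2.imwrite("pics/p2.png",np.hstack([A,B]))
E
```

```text
clock: 9.75
tool_pos: [0.5565, 0.3179, 0.0145]
eef_rot: [0.008, 1.0, 0.0, 0.0]
contact_force: [-0.7, 0.3, 0.2]
opening: 0.5
finger_force: 0.0
clock: 10.17
tool_pos: [0.5556, 0.3172, 0.1386]
eef_rot: [0.008, 1.0, -0.0, -0.001]
contact_force: [0.7, 0.2, 0.0]
opening: 0.501
finger_force: 0.0
clock: 10.5
tool_pos: [0.4523, 0.2696, 0.1537]
eef_rot: [0.003, 1.0, 0.001, -0.002]
contact_force: [-0.2, -0.5, -1.1]
opening: 0.293
finger_force: 0.0
```

View pics/p2.png

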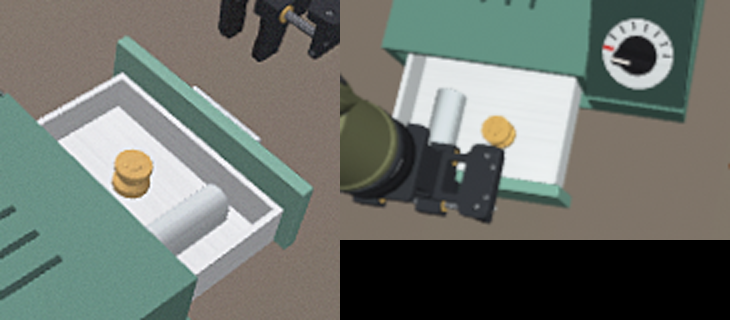

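The crop shows the dolly lying flat beside the upright die, with the gripper clear of both. Next is closing the drawer with the shut fingers against the handle.

```bash
python3 -m jog '[{"wx":0,"wy":0,"wz":0,"dx":-0.14,"dy":0,"dz":0,"hand":1},{"wx":0,"wy":0,"wz":0,"dx":0,"dy":0,"dz":-0.15,"hand":1},{"wx":0,"wy":0,"wz":0,"dx":0,"dy":0,"dz":-0.15,"hand":1},{"wx":0,"wy":0,"wz":0,"dx":0,"dy":0,"dz":-0.14,"hand":1},{"wx":0,"wy":0,"wz":0,"dx":0,"dy":0,"dz":0,"hand":1}]'
python3 -m jog '[{"wx":0,"wy":0,"wz":0,"dx":0.02,"dy":0,"dz":0,"hand":1},{"wx":0,"wy":0,"wz":0,"dx":0.02,"dy":0,"dz":0,"hand":1},{"wx":0,"wy":0,"wz":0,"dx":0.02,"dy":0,"dz":0,"hand":1},{"wx":0,"wy":0,"wz":0,"dx":0.02,"dy":0,"dz":0,"hand":1}]'
```

```text
clock: 11.02
tool_pos: [0.4214, 0.2667, 0.0371]
eef_rot: [0.007, 1.0, -0.002, -0.003]
contact_force: [-0.8, -0.8, 0.1]
opening: 0.004
finger_force: 0.0
clock: 11.35
tool_pos: [0.4452, 0.2684, 0.0441]
eef_rot: [0.008, 1.0, 0.001, 0.001]
contact_force: [-2.4, 0.5, 1.6]
opening: 0.002
finger_force: 0.8
```

```bash
python3 -m jog '[{"wx":0,"wy":0,"wz":0,"dx":0.025,"dy":0,"dz":-0.02,"hand":1},{"wx":0,"wy":0,"wz":0,"dx":0.03,"dy":0,"dz":0,"hand":1},{"wx":0,"wy":0,"wz":0,"dx":0.035,"dy":0,"dz":0,"hand":1},{"wx":0,"wy":0,"wz":0,"dx":0.04,"dy":0,"dz":0,"hand":1},{"wx":0,"wy":0,"wz":0,"dx":0.04,"dy":0,"dz":0,"hand":1}]'
python3 -m jog '[{"wx":0,"wy":0,"wz":0,"dx":0.04,"dy":0,"dz":0,"hand":1},{"wx":0,"wy":0,"wz":0,"dx":0.04,"dy":0,"dz":0,"hand":1},{"wx":0,"wy":0,"wz":0,"dx":0.04,"dy":0,"dz":0,"hand":1},{"wx":0,"wy":0,"wz":0,"dx":0.04,"dy":0,"dz":0,"hand":1},{"wx":0,"wy":0,"wz":0,"dx":0.03,"dy":0,"dz":0,"hand":1}]'
```

```text
clock: 11.77
tool_pos: [0.4871, 0.2671, 0.037]
eef_rot: [0.008, 1.0, -0.0, -0.0]
contact_force: [-1.2, -1.5, 0.8]
opening: 0.002
finger_force: 1.1
clock: 12.18
tool_pos: [0.5355, 0.2664, 0.0368]
eef_rot: [0.009, 1.0, -0.0, 0.0]
contact_force: [-0.9, -1.7, -0.3]
opening: 0.006
finger_force: 0.7
```

```bash
python3 -m jog '[{"wx":0,"wy":0,"wz":0,"dx":0.03,"dy":0,"dz":0,"hand":1},{"wx":0,"wy":0,"wz":0,"dx":0.03,"dy":0,"dz":0,"hand":1},{"wx":0,"wy":0,"wz":0,"dx":0.03,"dy":0,"dz":0,"hand":1},{"wx":0,"wy":0,"wz":0,"dx":0.02,"dy":0,"dz":0,"hand":1},{"wx":0,"wy":0,"wz":0,"dx":0.016,"dy":0,"dz":0,"hand":1}]'
python3 -m jog '[{"wx":0,"wy":0,"wz":0,"dx":0.012,"dy":0,"dz":0,"hand":1},{"wx":0,"wy":0,"wz":0,"dx":0.012,"dy":0,"dz":0,"hand":1},{"wx":0,"wy":0,"wz":0,"dx":0,"dy":0,"dz":0,"hand":1}]'
```

```text
clock: 12.6
tool_pos: [0.566, 0.2674, 0.0367]
eef_rot: [0.008, 1.0, 0.0, 0.0]
contact_force: [-1.0, -1.4, 0.3]
opening: 0.004
finger_force: 0.8
clock: 12.85
tool_pos: [0.5722, 0.2678, 0.0369]
eef_rot: [0.008, 1.0, 0.0, 0.001]
contact_force: [0.1, 0.4, 0.9]
opening: 0.002
finger_force: 0.0
```

```bash
python3 -m jog '[{"wx":0,"wy":0,"wz":0,"dx":0.012,"dy":0,"dz":0,"hand":1},{"wx":0,"wy":0,"wz":0,"dx":0.012,"dy":0,"dz":0,"hand":1},{"wx":0,"wy":0,"wz":0,"dx":0,"dy":0,"dz":0,"hand":1}]'
python3 -m jog '[{"wx":0,"wy":0,"wz":0,"dx":0.01,"dy":0,"dz":0,"hand":1},{"wx":0,"wy":0,"wz":0,"dx":0.01,"dy":0,"dz":0,"hand":1},{"wx":0,"wy":0,"wz":0,"dx":0,"dy":0,"dz":0,"hand":1}]'
```

```text
clock: 13.1
tool_pos: [0.5732, 0.268, 0.0367]
eef_rot: [0.007, 1.0, -0.001, -0.004]
contact_force: [-8.0, -2.0, 6.0]
opening: 0.008
finger_force: 4.6
clock: 13.35
tool_pos: [0.5732, 0.268, 0.0366]
eef_rot: [0.006, 1.0, -0.002, -0.008]
contact_force: [-19.8, -2.3, 14.5]
opening: 0.006
finger_force: 9.5
```

```bash
python3 -m jog '[{"wx":0,"wy":0,"wz":0,"dx":-0.08,"dy":0,"dz":0,"hand":1},{"wx":0,"wy":0,"wz":0,"dx":-0.16,"dy":0,"dz":0,"hand":0.6},{"wx":0,"wy":0,"wz":0,"dx":-0.08,"dy":0,"dz":0.14,"hand":0.5},{"wx":0,"wy":0,"wz":0,"dx":0,"dy":0,"dz":0.16,"hand":0.5},{"wx":0,"wy":0,"wz":0,"dx":0,"dy":0,"dz":0.16,"hand":0.5}]'
python3 - <<'E'
from h import *
A=np.mean([r.snapshot("top").astype(float) for _ in range(6)],0).astype(np.uint8); A=cv2.cvtColor(A,cv2.COLOR_RGB2BGR)
cv2.imwrite("pics/full2.png",A)
Z=cv2.resize(A[125:175,250:310],None,fx=8,fy=8,interpolation=cv2.INTER_CUBIC)
B=cv2.resize(A[55:235,130:320],None,fx=1.5,fy=1.5); B=cv2.copyMakeBorder(B,0,400-B.shape[0],0,0,cv2.BORDER_CONSTANT)
cv2.imwrite("pics/d1.png",np.hstack([Z,B]))
p=[.718,.2022,-.0165]
a=np.radians(35); 
e1=np.array([np.cos(a),0,np.sin(a)]); e2=np.array([0,1,0]); n=np.array([-np.sin(a),0,np.cos(a)])
c=np.array([-.0594,-.1225,.0954])
W=lambda P:T(np.atleast_2d(P),*p)
cc=W(c)[0]; cc2=np.array([.6569,.0808,.0954])
for s in (0,12,24,36):  # grip end directions: angle clockwise from +y(left)... label
    ph=np.radians(s); d=np.cos(ph)*e2+np.sin(ph)*e1
    print(s,"bar end top(44) px crop8:",((proj("top",cc2+W(.044*n+.023*d)[0]-W(0*n)[0])-[250,125]+.5)*8).round(0).tolist(),"opp:",((proj("top",cc2+W(.044*n-.023*d)[0]-W(0*n)[0])-[250,125]+.5)*8).round(0).tolist(),"scale mark(r38):",((proj("top",cc2+W(.038*d)[0]-W(0*n)[0])-[250,125]+.5)*8).round(0).tolist())
E
```

```text
clock: 13.77
tool_pos: [0.5001, 0.2683, 0.1527]
eef_rot: [0.006, 1.0, -0.0, -0.001]
contact_force: [1.2, 0.5, -0.7]
opening: 0.283
finger_force: 0.0
0 bar end top(44) px crop8: [[127.0, 204.0]] opp: [[287.0, 227.0]] scale mark(r38): [[108.0, 160.0]]
12 bar end top(44) px crop8: [[130.0, 188.0]] opp: [[284.0, 243.0]] scale mark(r38): [[113.0, 134.0]]
24 bar end top(44) px crop8: [[136.0, 173.0]] opp: [[278.0, 257.0]] scale mark(r38): [[123.0, 110.0]]
36 bar end top(44) px crop8: [[146.0, 160.0]] opp: [[268.0, 270.0]] scale mark(r38): [[138.0, 89.0]]
```

View pics/d1.png

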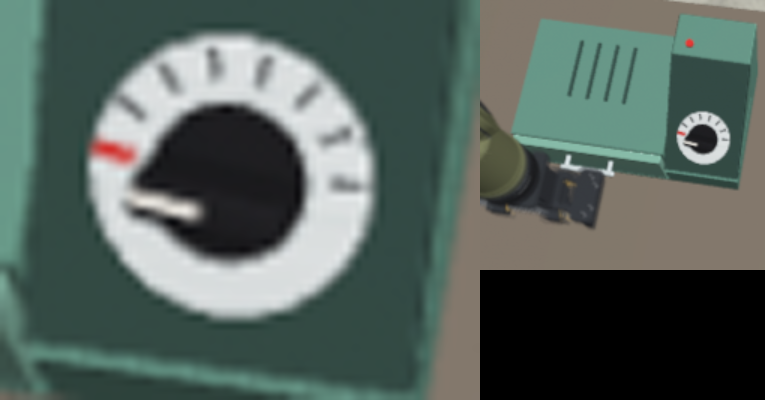

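The drawer is shut: its panel is flush with the console front. The dial's white mark runs from (132,199) to (200,212) in the 8× crop. That is about 3° clockwise of the demagnetiser's +y, at the red stop.

```bash
python3 -m jog '[{"wx":0,"wy":0,"wz":0.058,"dx":0,"dy":-0.057,"dz":0.08,"hand":0.5},{"wx":0,"wy":0,"wz":0.058,"dx":0,"dy":-0.057,"dz":0.08,"hand":0.5},{"wx":0,"wy":0,"wz":0.058,"dx":0,"dy":-0.057,"dz":0.08,"hand":0.5},{"wx":0,"wy":0,"wz":0.058,"dx":0,"dy":-0.057,"dz":0.08,"hand":0.5},{"wx":0,"wy":0,"wz":0.058,"dx":0,"dy":-0.057,"dz":0.08,"hand":0.5}]'
python3 -m jog '[{"wx":0,"wy":0,"wz":0.058,"dx":0,"dy":-0.057,"dz":0,"hand":0.5},{"wx":0,"wy":0,"wz":0.058,"dx":0,"dy":-0.057,"dz":0,"hand":0.5},{"wx":0,"wy":0,"wz":0.058,"dx":0,"dy":-0.057,"dz":0,"hand":0.5},{"wx":0,"wy":0,"wz":0.058,"dx":0,"dy":-0.057,"dz":0,"hand":0.5},{"wx":0,"wy":0,"wz":0.058,"dx":0,"dy":-0.057,"dz":0,"hand":0.5}]'
python3 -m jog '[{"wx":0,"wy":0,"wz":0.058,"dx":0,"dy":-0.057,"dz":0,"hand":0.5},{"wx":0,"wy":0,"wz":0.058,"dx":0,"dy":-0.057,"dz":0,"hand":0.5},{"wx":0,"wy":0,"wz":0.058,"dx":0,"dy":-0.057,"dz":0,"hand":0.5},{"wx":0,"wy":0,"wz":0,"dx":0,"dy":0,"dz":0,"hand":0.5}]'
python3 -m jog '[{"wx":-0.001,"wy":-0.06,"wz":0,"dx":0.06,"dy":0,"dz":0,"hand":0.5},{"wx":-0.001,"wy":-0.06,"wz":0,"dx":0.06,"dy":0,"dz":0,"hand":0.5},{"wx":-0.001,"wy":-0.06,"wz":0,"dx":0.06,"dy":0,"dz":0,"hand":0.5},{"wx":-0.001,"wy":-0.06,"wz":0,"dx":0.06,"dy":0,"dz":0,"hand":0.5},{"wx":-0.001,"wy":-0.06,"wz":0,"dx":0.06,"dy":0,"dz":0,"hand":0.5}]'
cat > dial.py <<'E'
from h import *
from scipy.spatial.transform import Rotation as Ro
import sys
s=np.radians(float(sys.argv[1])); off=float(sys.argv[2])
a=np.radians(35); e1,e2,n=[T(np.array([v]),0,0,-.0165)[0] for v in([np.cos(a),0,np.sin(a)],[0,1,0],[-np.sin(a),0,np.cos(a)])]
G=np.array([.6569,.0808,.0954])+.019*n+off*n
d=np.cos(s)*e2+np.sin(s)*e1; y=-(np.cos(s)*e1-np.sin(s)*e2); z=-n; x=np.cross(y,z)
st=r.get_state(); Rc=Ro.from_quat(st["eef_rot"])
w=(Ro.from_matrix(np.c_[x,y,z])*Rc.inv()).as_rotvec()
print("turn fs",(w/2).round(4),"shift fs",((G-st["tool_pos"])/.25).round(4),"q",st["q"].round(2),"n/.25*.02",(n*.08).round(4))
E
python3 dial.py 3 .08
```

```text
clock: 14.48
tool_pos: [0.5016, 0.1952, 0.2508]
eef_rot: [-0.281, 0.96, -0.0, -0.002]
contact_force: [0.1, 0.0, 0.4]
opening: 0.497
finger_force: 0.0
clock: 14.9
tool_pos: [0.5016, 0.124, 0.2501]
eef_rot: [-0.544, 0.839, 0.001, -0.001]
contact_force: [-0.5, 0.2, 0.3]
opening: 0.497
finger_force: 0.0
clock: 15.23
tool_pos: [0.5017, 0.0785, 0.2495]
eef_rot: [-0.678, 0.735, 0.001, -0.002]
contact_force: [0.8, -0.6, -0.1]
opening: 0.501
finger_force: 0.0
clock: 15.65
tool_pos: [0.5636, 0.0767, 0.2507]
eef_rot: [-0.656, 0.719, -0.166, 0.159]
contact_force: [0.6, -0.6, -0.4]
opening: 0.5
finger_force: 0.0
turn fs [ 0.004  -0.0743  0.0133] shift fs [ 0.1459  0.0202 -0.2967] q [-0.01  0.51 -0.45  2.15  1.38  0.41  1.41] n/.25*.02 [-0.0459  0.0008  0.0655]
```

```bash
python3 -m jog '[{"wx":0.002,"wy":-0.037,"wz":0.0065,"dx":0.05,"dy":0.007,"dz":-0.1,"hand":0.5},{"wx":0.002,"wy":-0.037,"wz":0.0065,"dx":0.05,"dy":0.007,"dz":-0.1,"hand":0.5},{"wx":0,"wy":0,"wz":0,"dx":0.046,"dy":0.006,"dz":-0.097,"hand":0.5},{"wx":0,"wy":0,"wz":0,"dx":0,"dy":0,"dz":0,"hand":0.5}]'
python3 dial.py 3 .08
python3 - <<'E'
from h import *
A=cv2.cvtColor(r.snapshot("scene"),cv2.COLOR_RGB2BGR)
cv2.imwrite("pics/d2.png",cv2.resize(A[170:300,230:390],None,fx=4,fy=4,interpolation=cv2.INTER_CUBIC))
E
```

```text
clock: 15.98
tool_pos: [0.5861, 0.0716, 0.2017]
eef_rot: [-0.653, 0.713, -0.189, 0.171]
contact_force: [0.6, 0.8, 0.6]
opening: 0.505
finger_force: 0.0
turn fs [ 0.013  -0.0484  0.0142] shift fs [ 0.0561  0.0405 -0.1007] q [-0.02  0.63 -0.45  2.19  1.84  0.48  0.97] n/.25*.02 [-0.0459  0.0008  0.0655]
```

View pics/d2.png

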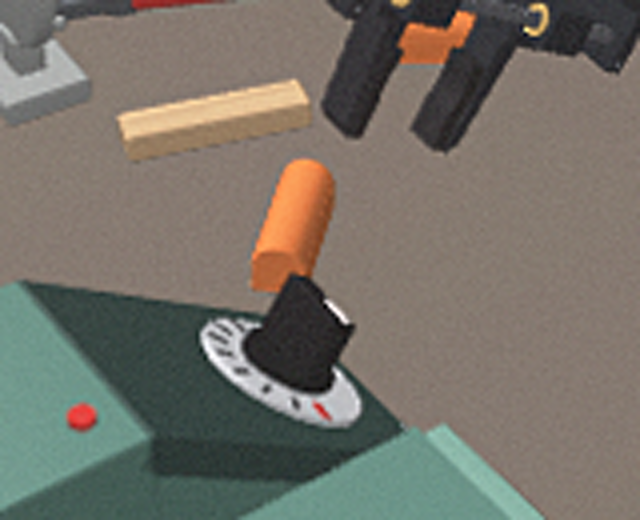

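The scene crop shows the bar grip at (300,330) with its white mark on the +y side. The fingers are up at (390,90), above and in front of it.

```bash
python3 -m jog '[{"wx":0.004,"wy":-0.016,"wz":0.005,"dx":0.015,"dy":0.013,"dz":-0.025,"hand":0.5},{"wx":0.004,"wy":-0.016,"wz":0.005,"dx":0.015,"dy":0.013,"dz":-0.025,"hand":0.5},{"wx":0.004,"wy":-0.016,"wz":0.004,"dx":0.015,"dy":0.013,"dz":-0.025,"hand":0.5},{"wx":0,"wy":0,"wz":0,"dx":0.011,"dy":0,"dz":-0.025,"hand":0.5},{"wx":0,"wy":0,"wz":0,"dx":0,"dy":0,"dz":0,"hand":0.5}]'
python3 dial.py 3 .08
python3 - <<'E'
from h import *
n=np.array([-.574,.009,.819]); c=np.array([.6569,.0808,.0954])
for y in(0,.003): print("bar top centre in d2 crop",((proj("scene",c+[0,y,0]+.044*n)-[230,170]+.5)*4).round(0).tolist(),"scale centre",((proj("scene",c+[0,y,0])-[230,170]+.5)*4).round(0).tolist())
E
```

```text
clock: 16.45
tool_pos: [0.6007, 0.0801, 0.1805]
eef_rot: [-0.65, 0.697, -0.211, 0.216]
contact_force: [1.1, -0.3, -0.0]
opening: 0.499
finger_force: 0.0
turn fs [0.0018 0.0017 0.0006] shift fs [-0.0023  0.0065 -0.0158] q [ 0.05  0.73 -0.59  2.25  2.15  0.68  0.7 ] n/.25*.02 [-0.0459  0.0008  0.0655]
bar top centre in d2 crop [[319.0, 297.0]] scale centre [[276.0, 375.0]]
bar top centre in d2 crop [[323.0, 301.0]] scale centre [[280.0, 378.0]]
```

```bash
python3 -m jog '[{"wx":0.002,"wy":0.0015,"wz":0,"dx":0.034,"dy":0.006,"dz":-0.061,"hand":0.5},{"wx":0,"wy":0,"wz":0,"dx":0.034,"dy":0,"dz":-0.05,"hand":0.5},{"wx":0,"wy":0,"wz":0,"dx":0.034,"dy":0,"dz":-0.049,"hand":0.5},{"wx":0,"wy":0,"wz":0,"dx":0.034,"dy":0,"dz":-0.049,"hand":0.5},{"wx":0,"wy":0,"wz":0,"dx":0,"dy":0,"dz":0,"hand":0.5}]'
python3 dial.py 3 .0
```

```text
clock: 16.87
tool_pos: [0.6363, 0.0811, 0.1281]
eef_rot: [-0.65, 0.698, -0.21, 0.217]
contact_force: [0.8, 0.7, 0.2]
opening: 0.499
finger_force: 0.0
turn fs [0.0002 0.0011 0.0013] shift fs [ 0.0388 -0.0004 -0.0686] q [ 0.06  0.86 -0.58  2.18  2.23  0.72  0.69] n/.25*.02 [-0.0459  0.0008  0.0655]
```

```bash
python3 -m jog '[{"wx":0,"wy":0.001,"wz":0.001,"dx":0.02,"dy":0,"dz":-0.035,"hand":0.5},{"wx":0,"wy":0,"wz":0,"dx":0.019,"dy":0,"dz":-0.033,"hand":0.5},{"wx":0,"wy":0,"wz":0,"dx":0,"dy":0,"dz":0,"hand":0.6},{"wx":0,"wy":0,"wz":0,"dx":0,"dy":0,"dz":0,"hand":0.7}]' 20
python3 dial.py 3 .0
python3 -m jog '[{"wx":0,"wy":0,"wz":0,"dx":0,"dy":0,"dz":0,"hand":0.8},{"wx":0,"wy":0,"wz":0,"dx":0,"dy":0,"dz":0,"hand":1},{"wx":0,"wy":0,"wz":0,"dx":0,"dy":0,"dz":0,"hand":1},{"wx":0,"wy":0,"wz":0,"dx":0,"dy":0,"dz":0,"hand":1}]'
```

```text
clock: 17.2
tool_pos: [0.6449, 0.0818, 0.112]
eef_rot: [-0.651, 0.696, -0.209, 0.217]
contact_force: [1.0, 0.4, 0.3]
opening: 0.376
finger_force: 0.0
turn fs [-0.0002  0.0005 -0.001 ] shift fs [ 0.0046 -0.0035 -0.0043] q [ 0.07  0.9  -0.57  2.16  2.26  0.73  0.69] n/.25*.02 [-0.0459  0.0008  0.0655]
clock: 17.53
tool_pos: [0.6435, 0.0821, 0.1117]
eef_rot: [-0.652, 0.697, -0.208, 0.217]
contact_force: [-3.4, -0.0, 0.9]
opening: 0.166
finger_force: 19.9
```

The opening is 14.6 mm, which matches the bar width, so the bar is gripped. Now I turn it 72° about the axis (0.574, −0.009, −0.819).

```bash
python3 -m jog '[{"wx":0.024,"wy":0,"wz":-0.0343,"dx":0,"dy":0,"dz":0,"hand":1},{"wx":0.024,"wy":-0.001,"wz":-0.0343,"dx":0,"dy":0,"dz":0,"hand":1},{"wx":0.024,"wy":0,"wz":-0.0343,"dx":0,"dy":0,"dz":0,"hand":1},{"wx":0.024,"wy":-0.001,"wz":-0.0343,"dx":0,"dy":0,"dz":0,"hand":1},{"wx":0.024,"wy":0,"wz":-0.0343,"dx":0,"dy":0,"dz":0,"hand":1}]'
python3 dial.py 27 0
```

```text
clock: 17.95
tool_pos: [0.6437, 0.0819, 0.1118]
eef_rot: [-0.491, 0.818, -0.159, 0.256]
contact_force: [-3.3, -0.2, 0.7]
opening: 0.157
finger_force: 20.0
turn fs [-0.0009  0.0001  0.0003] shift fs [ 0.0093 -0.0035 -0.0033] q [ 0.14  0.93 -0.7   2.16  2.19  0.81  0.37] n/.25*.02 [-0.0459  0.0008  0.0655]
```

```bash
python3 -m jog '[{"wx":0.024,"wy":0,"wz":-0.0343,"dx":0,"dy":0,"dz":0,"hand":1},{"wx":0.024,"wy":-0.001,"wz":-0.0343,"dx":0,"dy":0,"dz":0,"hand":1},{"wx":0.024,"wy":0,"wz":-0.0343,"dx":0,"dy":0,"dz":0,"hand":1},{"wx":0.024,"wy":-0.001,"wz":-0.0343,"dx":0,"dy":0,"dz":0,"hand":1},{"wx":0.024,"wy":0,"wz":-0.0343,"dx":0,"dy":0,"dz":0,"hand":1}]'
python3 dial.py 51 0
python3 -m jog '[{"wx":0.024,"wy":0,"wz":-0.0343,"dx":0,"dy":0,"dz":0,"hand":1},{"wx":0.024,"wy":-0.001,"wz":-0.0343,"dx":0,"dy":0,"dz":0,"hand":1},{"wx":0.024,"wy":0,"wz":-0.0343,"dx":0,"dy":0,"dz":0,"hand":1},{"wx":0.024,"wy":-0.001,"wz":-0.0343,"dx":0,"dy":0,"dz":0,"hand":1},{"wx":0.024,"wy":0,"wz":-0.0343,"dx":0,"dy":0,"dz":0,"hand":1}]'
python3 dial.py 75 0
```

```text
clock: 18.37
tool_pos: [0.6439, 0.0817, 0.1119]
eef_rot: [-0.31, 0.902, -0.103, 0.283]
contact_force: [-3.8, -0.4, 0.7]
opening: 0.156
finger_force: 20.0
turn fs [-0.0002  0.0004  0.0007] shift fs [ 0.0085 -0.0027 -0.0038] q [ 0.2   0.97 -0.82  2.15  2.14  0.9   0.04] n/.25*.02 [-0.0459  0.0008  0.0655]
clock: 18.78
tool_pos: [0.644, 0.0814, 0.112]
eef_rot: [-0.116, 0.947, -0.043, 0.298]
contact_force: [-4.4, -1.5, 1.6]
opening: 0.155
finger_force: 20.0
turn fs [0.0005 0.0004 0.001 ] shift fs [ 0.0082 -0.0019 -0.0042] q [ 0.26  1.02 -0.94  2.15  2.1   0.98 -0.3 ] n/.25*.02 [-0.0459  0.0008  0.0655]
```

```bash
python3 -m jog '[{"wx":0,"wy":0,"wz":0,"dx":0,"dy":0,"dz":0,"hand":1},{"wx":0,"wy":0,"wz":0,"dx":0,"dy":0,"dz":0,"hand":0.6},{"wx":0,"wy":0,"wz":0,"dx":0,"dy":0,"dz":0,"hand":0.5},{"wx":0,"wy":0,"wz":0,"dx":0,"dy":0,"dz":0,"hand":0.5},{"wx":0,"wy":0,"wz":0,"dx":0,"dy":0,"dz":0,"hand":0.5}]'
python3 -m jog '[{"wx":0,"wy":0,"wz":0,"dx":-0.035,"dy":0.001,"dz":0.05,"hand":0.5},{"wx":0,"wy":0,"wz":0,"dx":-0.046,"dy":0.001,"dz":0.065,"hand":0.5},{"wx":0,"wy":0,"wz":0,"dx":-0.046,"dy":0.001,"dz":0.065,"hand":0.5},{"wx":0,"wy":0,"wz":0,"dx":-0.06,"dy":0.001,"dz":0.09,"hand":0.5},{"wx":0,"wy":0,"wz":0,"dx":-0.06,"dy":0.001,"dz":0.09,"hand":0.5}]'
python3 -m jog '[{"wx":0,"wy":0,"wz":0,"dx":-0.12,"dy":0,"dz":0.08,"hand":0.5},{"wx":0,"wy":0,"wz":0,"dx":-0.12,"dy":0.06,"dz":0,"hand":0.5},{"wx":0,"wy":0,"wz":0,"dx":-0.12,"dy":0.06,"dz":0,"hand":0.5},{"wx":0,"wy":0,"wz":0,"dx":0,"dy":0,"dz":0,"hand":0.5},{"wx":0,"wy":0,"wz":0,"dx":0,"dy":0,"dz":0,"hand":0.5}]'
python3 - <<'E'
from h import *
A=cv2.cvtColor(r.snapshot("top"),cv2.COLOR_RGB2BGR);B=cv2.cvtColor(r.snapshot("scene"),cv2.COLOR_RGB2BGR)
Z=cv2.resize(A[125:175,250:310],None,fx=6,fy=6,interpolation=cv2.INTER_CUBIC)
B=B[100:400,180:500]
cv2.imwrite("pics/e.png",np.hstack([Z,B]))
E
```

```text
clock: 19.2
tool_pos: [0.6454, 0.0819, 0.1124]
eef_rot: [-0.118, 0.946, -0.043, 0.299]
contact_force: [-0.3, -0.2, -0.0]
opening: 0.435
finger_force: 0.0
clock: 19.62
tool_pos: [0.5826, 0.0832, 0.2026]
eef_rot: [-0.118, 0.946, -0.043, 0.298]
contact_force: [-0.3, -0.8, 0.9]
opening: 0.5
finger_force: 0.0
clock: 20.03
tool_pos: [0.4927, 0.1147, 0.2227]
eef_rot: [-0.12, 0.946, -0.042, 0.299]
contact_force: [0.9, 0.0, -0.2]
opening: 0.499
finger_force: 0.0
```

View pics/e.png

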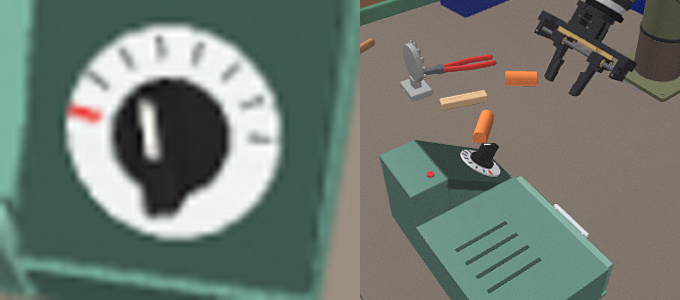

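The white mark now points at the third click, at (160,45) in the crop. The drawer is flush and the bystanders haven't moved, so I'm handing the job in.

```bash
python3 -c "
from plant import r
print(r.finish_job())"
```

```text
the job is handed in; nothing more can be done
None
```

I handed the job in at about 20 s of the 70 s, with no verdict returned: the dolly is flat in the drawer beside the upright die (last seen before closing), the drawer is shut, the dial is on the third click, and the snips, slip and ornament are undisturbed.

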